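# Lock the vegetable cutter's pusher with its long pin

## Robot

A 7-joint arm with a two-finger parallel gripper is mounted at the origin on the work surface. World frame = base frame: x ahead of the robot, y to its left, z up, the work surface at z = 0. Lengths are in m, angles in degrees, forces in N, time in s.
With the tool pointing down it reaches from about 0.425 to 0.875 m from the base axis. Payload 9.9 kg.
Tool frame: the origin (TCP) lies between the finger pads; the fingertips stand 19 mm ahead of it and the grasp point (between the pads) is the TCP; x points along the fingers, y is the direction in which the jaws open and shut, and the axes are right-handed (so a half turn about x gives the same grasp; the last joint's range is limited). The gripper opens to 85 mm and grips with 20 to 120 N. Pads are 22 mm wide; open, the fingers measure 114 mm over their backs; the gripper's body (76 mm by 85 mm) begins 54 mm behind the grasp point. The pads swing forward as they close: fully open they stand 13 mm farther back than shut.
Start: joints at [72.204, 32.985, 1.427, 82.34, -0.859, 64.687, -3.237], TCP at [0.152, -0.658, 0.25] pointing down, gripper open.
Joint ranges: [-157.87, 157.87], [-19.46, 123.44], [-87.15, 90], [11.01, 140.99], [-62.26, 242.26], [9.8, 113.94], [-161.44, 161.44]. Speed limits (degrees/s): [127.2, 127.2, 172.46, 172.46, 180, 180, 180].

## Interface

Orientations are given as a 3x3 rotation matrix whose columns are the frame's x, y, z axes.
In Python, from bench import r gives the robot as it stands. Calls block until the motion is done:
- r.move_pose(position, orientation): joint-space move of the TCP to a pose.
- r.movel(position, frame=None, feed=0.15): straight line of the TCP; frame=None keeps the orientation; feed is the mean speed in m/s.
- r.set_joints(angles): joint-space move.
- r.open() and r.close_gripper(effort=None): open the fingers fully, or close them until they stop; effort is the grip in N (None keeps the last).
- r.wait(seconds).
- r.solve_ik(position, orientation): joint angles nearest the present ones, or None.
- r.state(): the state.
- r.get_image(name): name is "side" or "top"; returns the picture (480x640x3 uint8, red, green, blue); there is no depth.
- r.camera_params(name): a dict with "intrinsics" (3x3 intrinsics, pixels), "rvec" (rotation vector, rad) and "tvec" (3), from world to camera coordinates, as OpenCV has them. Camera axes: x right, y down, z forward; pixel columns grow to the right and rows downward; lengths in m; the calibration is good to about 2 mm. A picture is of the moment at which its call begins. camera_params takes no time and is no camera call.
A pose or a line that the arm cannot do raises r.PlanningError and nothing moves.
- r.hand_in(): hands the job in, once; it reports no verdict.
The state is a dict: "time": time; "q": joint angles; "dq": joint speeds; "joint_efforts": joint torques, N m; "eef_pos": TCP position; "tcp_rot": TCP orientation; "contact_force": force on the tool from outside, world axes, zero at the start; "wrist_torque": the same for the moment, N m; "width": finger opening in m.
Only numpy, scipy, OpenCV 4.12 (cv2) and the standard library are available. Lean on these libraries where they do the work, as an engineer would, in place of code of your own. Each camera call takes 0.05 s, during which the arm holds its last target.

## Task

Push the cutter's sliding pusher fully home against the blade frame, so that the eye on the pusher lines up between the two eyes on the cutter's side. Then take the longer of the two steel locking pins from the white rack and drop it upright through all three eyes until its collar sits flat on the top eye, and let go.

Things in the scene. Friction and masses are not known exactly. Their poses are not given: they have to be found in the camera images.
- pin_grip (a point): Grip centre of the LONG loose steel pin, standing in a white rack (260x90x55 mm, fixed; 3 holes 80 mm apart, 45 deep; lift 50). Black round grip 24 across, 46 tall (20 below this point, 26 above), on a collar 58 across, 6 thick (underside 31 below this point); shank 14 x 95, tip 126 below. z up. Other holes, any order: a short pin, alike but 40 mm lower, and a wooden muddler 130 long. Pin 0.22 kg.
- eye_top (a point): Centre of the top face of the cutter's top eye (fixed), 103 mm above the bench. Axes: z up, y along the slide to the blade frame, x out to the eyes' side. Eyes are flat rings, 54 mm outside, 34 hole, 8 thick: tops at 103 and 43 on the cutter, 73 on the pusher, whose eye lines up when home. The bench below is clear: with the collar down the pin's tip is 8 mm above it.
- carriage_knob (a point): Centre of the pusher's black upright knob, 26 mm across, 48 tall, 117 to 165 above the bench (this point 141); grip or push it. It sits on the white pusher block (top 106). Axes as the cutter's: home lies along +y. When home the knob is 67 mm short of the blade frame (140 wide, top 150), 110 in -x and 7 in -y from the eyes' centre line.
- carriage (a joint): How far the pusher is from home along the cutter, in m: 0 is fully home, against its stop; 0.12 is the far end. It starts 0.05 to 0.11 away, slides with about 3 N of friction and stays where it is left.
Mind the look-alikes: they are no part of the job. Leave any green or purple look-alike of the part that bears pin_grip alone.

How it is judged (in metres and radians):
On the way:
1. the pusher is home (value of joint carriage below 0.02 m), for 0.2 s.
At the end, for the whole second after the job is handed in: The pusher is within 20 mm of home; the long pin stands within 10 degrees of upright through all three eyes, its grip's centre within 18 mm sideways of the eyes' centre line, its collar resting on the top eye (within 10 mm) (value of joint carriage below 0.02 m and horizontal distance between pin_grip and eye_top below 0.018 m and z of pin_grip in the frame of eye_top between 0.022 and 0.041 m and angle between pin_grip's own z axis and vertical below 0.17 rad); the robot touches nothing.
It also fails if it takes over 54 s, if anything falls off the work surface, if the arm or the gripper's body presses on something with over 40 N, if the wrist force passes 120 N, or if a joint passes its speed limit or range.

## Working session

There is one attempt and no reset: what is moved stays moved. The work goes in short steps, each a Python script; the robot and the scene stay as the last script left them, time stands still between calls to the robot, and variables do not carry over. Pictures are saved under pics/ and viewed, and the job is handed in when it is done.

```bash
mkdir -p pics; ls; python3 - <<'E'
from bench import r
import cv2
for n in("side","top"):
    cv2.imwrite(f"pics/{n}0.png",r.get_image(n)[:,:,::-1]); p=r.camera_params(n); print(n,p)
print(r.state()["time"],r.state()["tcp_rot"])
E
```

```text
pics
side {'intrinsics': array([[573.97037648,   0.        , 326.76518384],
       [  0.        , 573.97037648, 234.38218753],
       [  0.        ,   0.        ,   1.        ]]), 'rvec': array([ 0.31731618, -2.82262014,  1.18144273]), 'tvec': array([0.55385387, 0.17337327, 0.94210595])}
top {'intrinsics': array([[516.53288246,   0.        , 321.03227108],
       [  0.        , 516.53288246, 237.6422706 ],
       [  0.        ,   0.        ,   1.        ]]), 'rvec': array([ 2.20270834, -2.21101922,  0.08003787]), 'tvec': array([-0.05537592,  0.61182526,  0.96753245])}
0.1 [[-3.88644423e-04  2.24906203e-01 -9.74380341e-01]
 [ 1.46970119e-03 -9.74379234e-01 -2.24906534e-01]
 [-9.99998844e-01 -1.51945661e-03  4.81421416e-05]]
```

View pics/side0.png

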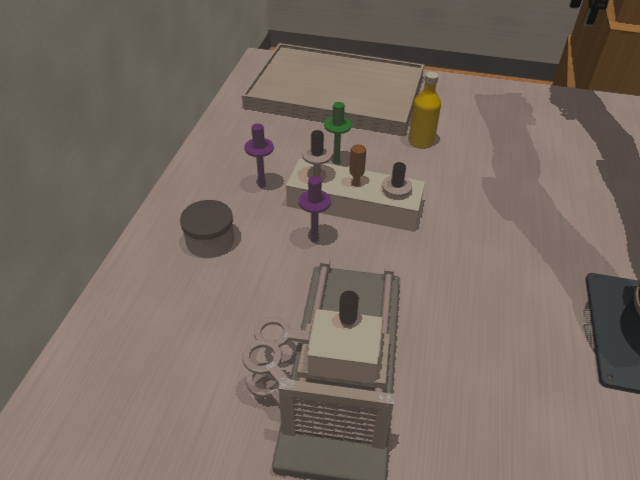

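View pics/top0.png

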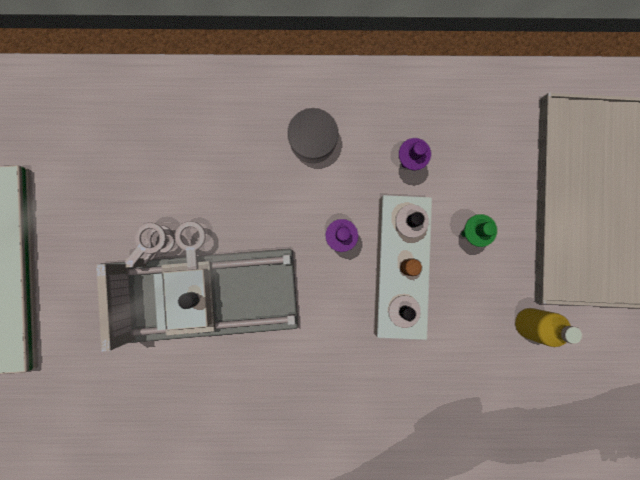

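```bash
cat > h.py <<'E'
from bench import r
import cv2, numpy as np
P={}
for n in("side","top"):
    p=r.camera_params(n);K=np.array(p["intrinsics"]);R=cv2.Rodrigues(np.array(p["rvec"]))[0];t=np.array(p["tvec"]).ravel()
    P[n]=(K,R,t)
def ray(n,u,z):
    K,R,t=P[n];d=R.T@np.linalg.inv(K)@np.array([u[0],u[1],1.]);c=-R.T@t
    return c+d*(z-c[2])/d[2]
def proj(n,X):
    K,R,t=P[n];x=K@(R@np.asarray(X,float)+t);return x[:2]/x[2]
def tri(us,ut):
    M=[P[n][0]@np.c_[P[n][1],P[n][2]] for n in("side","top")]
    X=cv2.triangulatePoints(M[0],M[1],np.array(us,float).reshape(2,1),np.array(ut,float).reshape(2,1));return (X[:3]/X[3]).ravel()
def crop(n,name,x0,y0,w,h,s,im=None):
    im=r.get_image(n) if im is None else im
    cv2.imwrite(name,cv2.resize(im[y0:y0+h,x0:x0+w,::-1],None,fx=s,fy=s,interpolation=cv2.INTER_CUBIC))
E
python3 - <<'E'
from h import *
s=cv2.imread("pics/side0.png")[:,:,::-1];t=cv2.imread("pics/top0.png")[:,:,::-1]
crop("side","pics/a.png",230,90,200,150,4,s)
crop("side","pics/b.png",230,250,200,150,4,s)
crop("top","pics/c.png",90,200,220,160,3.6,t)
crop("top","pics/d.png",320,180,200,150,4,t)
for n in P: print(n,-P[n][1].T@P[n][2])
for nm,u,z in[("long",(416,219),.162),("short",(408,313),.122),("knob",(188,300),.165),("topeye",(149,238),.103),("rackc",(405,267),.055)]: print(nm,ray("top",u,z))
print(tri((317,135),(416,219)),tri((398,168),(408,313)))
E
```

```text
side [0.43838676 0.65690229 0.77503062]
top [ 0.56239743 -0.03555899  0.99797814]
long [ 0.63423186 -0.20940751  0.162     ]
short [ 0.47813078 -0.2019596   0.122     ]
knob [0.50516373 0.15850787 0.165     ]
topeye [0.60758365 0.24066518 0.103     ]
rackc [ 0.55537835 -0.21024669  0.055     ]
[ 0.63495152 -0.21090095  0.1547343 ] [ 0.47751341 -0.20381434  0.1119864 ]
```

View pics/a.png

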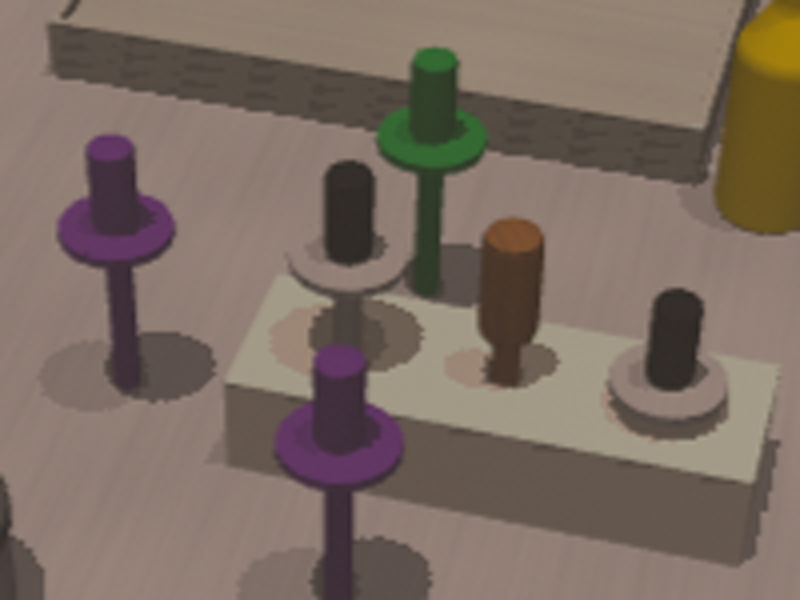

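View pics/b.png

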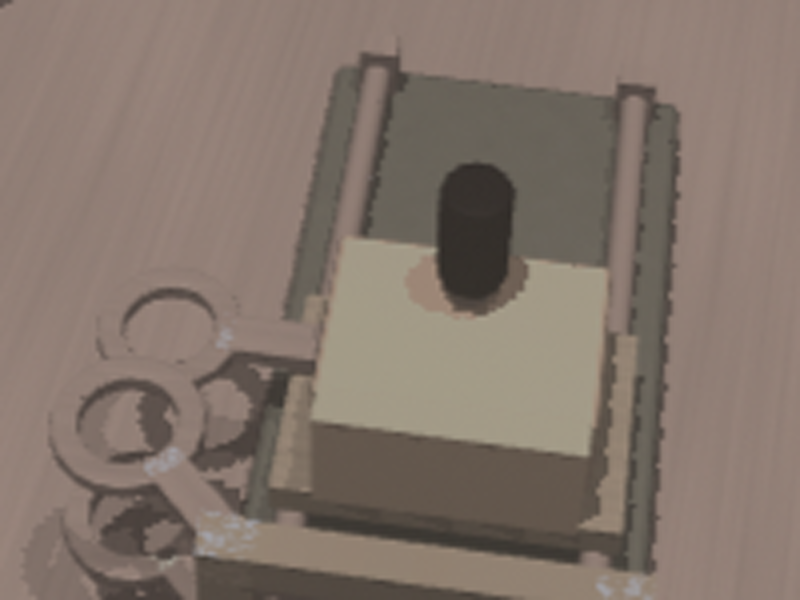

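View pics/c.png

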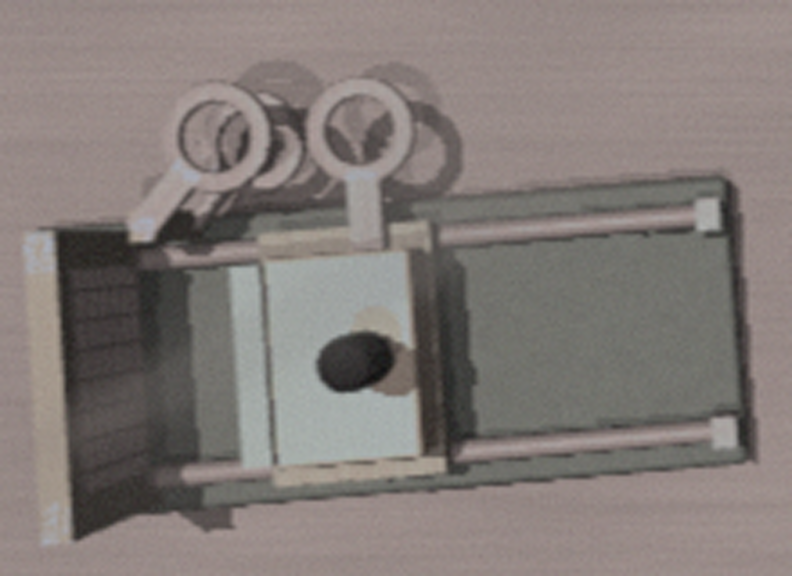

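View pics/d.png

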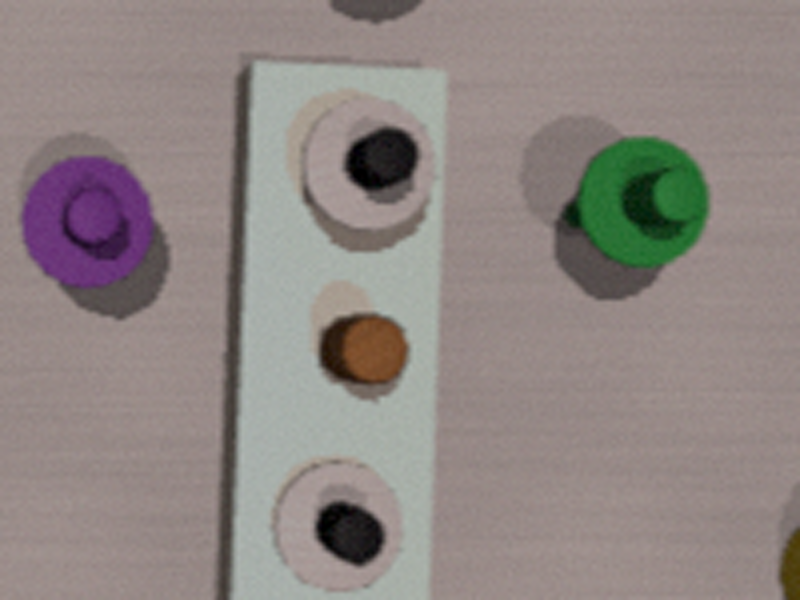

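```bash
python3 - <<'E'
from h import *
C=lambda u:(90+u[0]/3.6,200+u[1]/3.6)
D=lambda u:(320+u[0]/4,180+u[1]/4)
A=lambda u:(230+u[0]/4,90+u[1]/4)
B=lambda u:(230+u[0]/4,250+u[1]/4)
e=ray("top",C((223,137)),.103);pe=ray("top",C((362,130)),.073);k=ray("top",C((346,364)),.165)
es=ray("side",B((127,421)),.103);pes=ray("side",B((170,326)),.073);ks=ray("side",B((477,183)),.165)
print("eye",e,es);print("pe",pe,pes);print("knob",k,ks)
for nm,a,b,z in[("railL",(708,214),(440,236),.05),("railR",(724,433),(465,450),.05),("base",(725,178),(747,460),.02),("frame top",(40,240),(55,535),.15),("blocktop",(408,250),(422,455),.106)]:
    d=ray("top",C(a),z)-ray("top",C(b),z);print(nm,np.degrees(np.arctan2(d[1],d[0])))
d=e-pe;print("eyes dir",np.degrees(np.arctan2(d[1],d[0])),np.hypot(*d[:2]))
d=pe-k;print("knob->pe",d,np.degrees(np.arctan2(d[1],d[0])), "expected", np.degrees(np.arctan2(7,110)))
print("collar",ray("top",D((369,162)),.111),"grip top",ray("top",D((386,155)),.162),"tri",tri(A((350,174)),D((386,155))))
print("collar side",ray("side",A((350,246)),.111),"griptop side",ray("side",A((350,174)),.162))
for nm,u,us in[("pur1",D((92,215)),A((340,362))),("pur2",(420,149),A((110,147))),("green",D((679,195)),A((435,62)))]: print(nm,tri(us,u))
E
```

```text
eye [0.60747161 0.23562809 0.103     ] [0.60743076 0.24116501 0.103     ]
pe [0.61223464 0.17637457 0.073     ] [0.61156122 0.17944975 0.073     ]
knob [0.5034165 0.1614909 0.165    ] [0.50359062 0.16122169 0.165     ]
railL -85.54181417787066
railR -86.65169331520033
base 4.371829014039862
frame top 3.8482273596322356
blocktop 4.295188865397923
eyes dir 94.59577525568987 0.059444646977225055
knob->pe [ 0.10881814  0.01488367 -0.092     ] 7.788340382566614 expected 3.6411852579013417
collar [ 0.63602773 -0.21346411  0.111     ] grip top [ 0.63463879 -0.21023194  0.162     ] tri [ 0.63453591 -0.21114494  0.15802083]
collar side [ 0.63559084 -0.2189874   0.111     ] griptop side [ 0.63290833 -0.20559546  0.162     ]
pur1 [ 0.61105949 -0.09121839  0.14566923]
pur2 [ 0.75347823 -0.22068561  0.1470628 ]
green [ 0.61902919 -0.33657582  0.14408779]
```

```bash
cat >> h.py <<'E'
yaw=np.radians(4.2);cx=np.array([np.cos(yaw),np.sin(yaw),0]);cy=np.array([-np.sin(yaw),np.cos(yaw),0])
def ori(y): 
    y=np.asarray(y,float);y=y/np.linalg.norm(y);x=np.array([0,0,-1.]);return np.c_[x,y,np.cross(x,y)]
def st(m=""):
    s=r.state();print(m,"t%.2f"%s["time"],np.round(s["eef_pos"],4),"F",np.round(s["contact_force"],1),"w%.4f"%s["width"])
E
python3 - <<'E'
from h import *
print("bottle",tri((432,78),(573,335)))
k=np.array([.5035,.1614,0])
r.movel([.152,-.658,.36]);st()
o=ori(cx)
a,b=r.solve_ik([*k[:2],.3],o),r.solve_ik([*k[:2],.3],ori(-cx));print(a,b)
m=lambda q:999 if q is None else abs(q[6])
o=o if m(a)<m(b) else ori(-cx)
r.move_pose([*k[:2],.26],o);st()
r.movel([*k[:2],.2]);st()
crop("side","pics/e.png",200,180,240,180,3.3)
E
```

```text
bottle [ 0.44425806 -0.46351266  0.16066851]
 t0.98 [ 0.152  -0.6576  0.3589] F [ 0.1 -0.5 -0.3] w0.0854
[ 16.61195012  25.88684178 -58.61084567  98.6935793   23.55387412
  68.85247872 -43.98091483] [ 23.36772737  32.05682467 -73.85087907  98.51375261  31.98580821
  74.24819063 126.80851116]
 t4.12 [0.5039 0.1606 0.2599] F [ 0.   0.4 -0.6] w0.0851
 t4.67 [0.5037 0.1617 0.2004] F [-0.3  0.1  0.1] w0.0856
```

View pics/e.png

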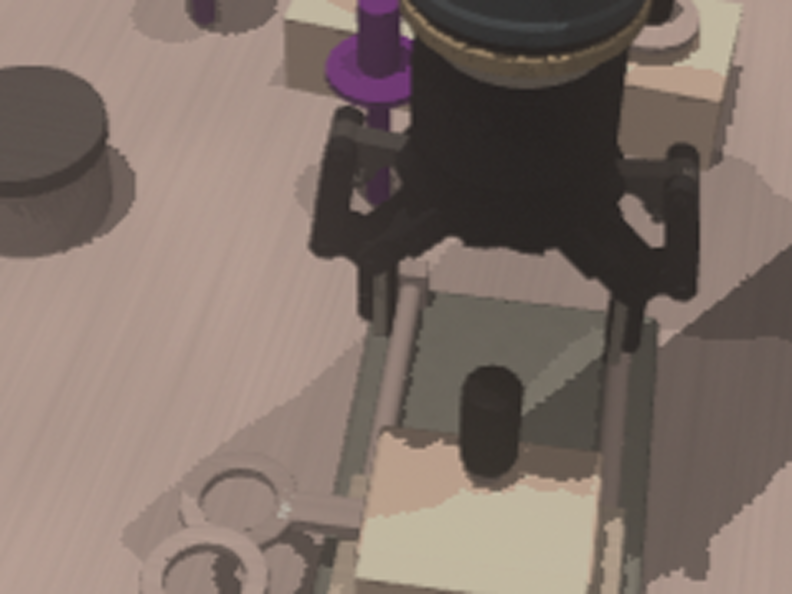

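The open jaws straddle the knob (crop about (492,420), so side pixel (349,307)). Next I'll lower, grip and slide.

```bash
python3 - <<'E'
from h import *
k=np.array([.5035,.1614,0])
r.movel([*k[:2],.145],feed=.12);st()
r.close_gripper(effort=25);st("closed")
p0=np.array(r.state()["eef_pos"])
tgt=p0+.054*cy; tgt[2]=.145
r.movel(tgt,feed=.08);st("54")
for i in range(8):
    tgt=tgt+.002*cy; r.movel(tgt,feed=.05); st(str(56+2*i))
    if np.linalg.norm(r.state()["contact_force"][:2])>14: break
crop("top","pics/f.png",90,200,220,160,3.6)
E
```

```text
t5.33 [0.5037 0.1618 0.1456] F [-0.3 -0.5 -0.1] w0.0855
closed t5.91 [0.5041 0.1615 0.1454] F [ 1.5 -0.5  3.7] w0.0253
54 t6.73 [0.4999 0.2164 0.1454] F [-0.8  2.9  5.9] w0.0253
56 t6.98 [0.4999 0.2175 0.1454] F [-1.1  0.5  7.3] w0.0251
58 t7.23 [0.4997 0.2191 0.1454] F [-2.2 -1.2  9.1] w0.0249
60 t7.48 [0.4996 0.221  0.1454] F [-1.5 -2.   8.9] w0.0253
62 t7.73 [0.4994 0.223  0.1453] F [-2.2 -2.7  9.7] w0.0254
64 t7.98 [0.4994 0.2234 0.1453] F [-0.7 -8.1 13.3] w0.0255
66 t8.23 [0.4994 0.2235 0.1453] F [ -3.1 -13.9  18.9] w0.0250
```

View pics/f.png

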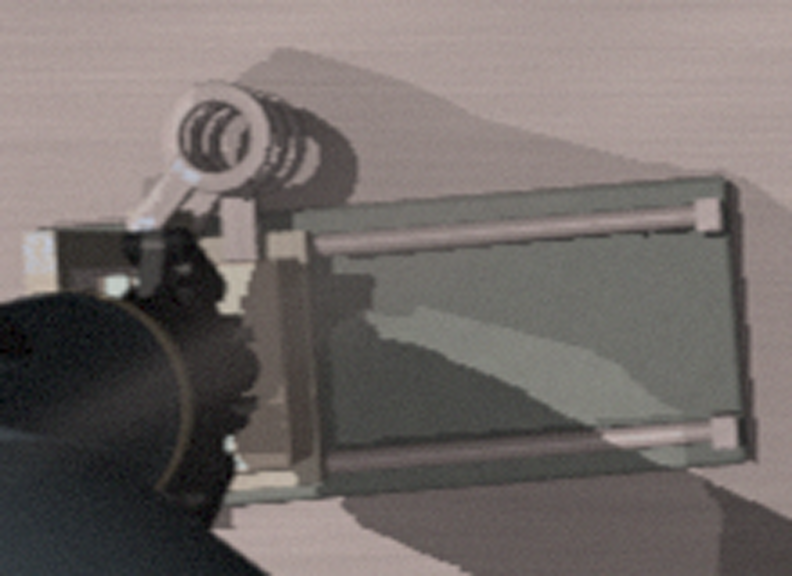

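```bash
python3 - <<'E'
from h import *
p=np.array(r.state()["eef_pos"]);p[2]=.145
r.movel(p,feed=.05);st("relaxed")
r.open();st("open")
r.movel([p[0],p[1],.25]);st()
g=np.array([.635,-.2125])
a,b=r.solve_ik([*g,.25],ori([0,1,0])),r.solve_ik([*g,.25],ori([0,-1,0]));print(a,b)
o=ori([0,1,0]) if b is None or (a is not None and abs(a[6])<abs(b[6])) else ori([0,-1,0])
r.move_pose([*g,.28],o);st()
r.movel([*g,.22]);st()
im=r.get_image("side");t=r.get_image("top")
crop("side","pics/g.png",230,60,200,150,4,im)
crop("top","pics/h.png",60,180,400,170,2,t)
E
```

```text
relaxed t8.53 [0.4995 0.2225 0.1454] F [-0.7 -2.4 10.2] w0.0254
open t9.15 [0.4994 0.2235 0.1449] F [ 1.  -0.2 -0.7] w0.0854
 t10.00 [0.4991 0.223  0.2492] F [-0.2 -0.8 -0.8] w0.0853
[ 50.9533935   50.88221243 -79.16061526  81.74586371  49.73948157
  86.9151171   64.19955682] [ 34.91293194  35.74334494 -36.34371038  82.36900299  21.76792439
  68.9872116  -94.07984908]
 t11.82 [ 0.6351 -0.2113  0.28  ] F [1.  0.6 1. ] w0.0854
 t12.37 [ 0.6352 -0.212   0.2205] F [0.7 0.2 0.3] w0.0854
```

View pics/g.png

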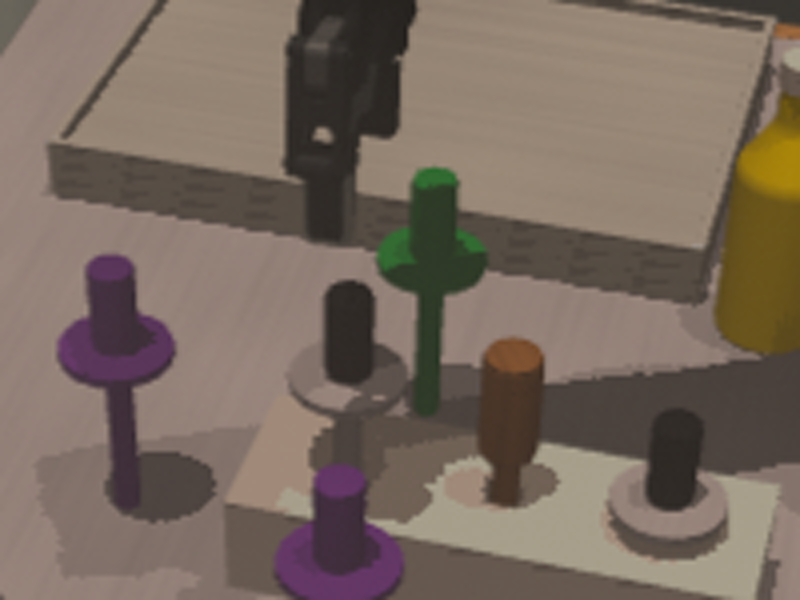

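View pics/h.png

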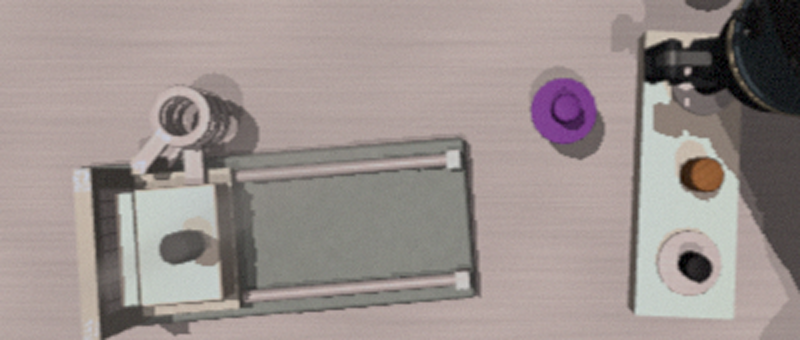

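```bash
python3 - <<'E'
from h import *
f=lambda X:np.round((proj("side",X)-[230,60])*4)
for X in([.6352,-.212,.205],[.6352,-.169,.205],[.635,-.2125,.162],[.635,-.2125,.111],[.635,-.2125,.055],[.63,-.2125,.162]): print(X,f(X))
E
```

```text
[0.6352, -0.212, 0.205] [349. 206.]
[0.6352, -0.169, 0.205] [327. 258.]
[0.635, -0.2125, 0.162] [349. 285.]
[0.635, -0.2125, 0.111] [348. 374.]
[0.635, -0.2125, 0.055] [347. 465.]
[0.63, -0.2125, 0.162] [359. 287.]
```

Candidates in the side view are the steel pin at (317,140), with its collar well above the rack and its shank visible, and the steel pin at (398,175), with its collar near the rack top. The first is the long one. Green and purple pins are excluded. The enlarged crop confirms this, and the projected finger and pin positions agree.

```bash
python3 - <<'E'
from h import *
g=np.array([.635,-.2125])
r.movel([*g,.142],feed=.12);st()
r.close_gripper(effort=60);st("closed")
p=np.array(r.state()["eef_pos"])
r.movel([p[0],p[1],.21],feed=.12);st("up")
r.movel([p[0],p[1],.36],feed=.2);st("up")
cv2.imwrite("pics/i.png",r.get_image("side")[:,:,::-1])
E
```

```text
t13.27 [ 0.6353 -0.2122  0.1425] F [0.3 0.1 0.8] w0.0858
closed t13.87 [ 0.6352 -0.2124  0.1425] F [-1.3 -0.1  3.8] w0.0226
up t14.58 [ 0.635  -0.2127  0.2098] F [ 0.3 -0.3 -1.8] w0.0227
up t15.48 [ 0.6349 -0.2127  0.3587] F [-0.3 -0.2 -2.9] w0.0226
```

View pics/i.png

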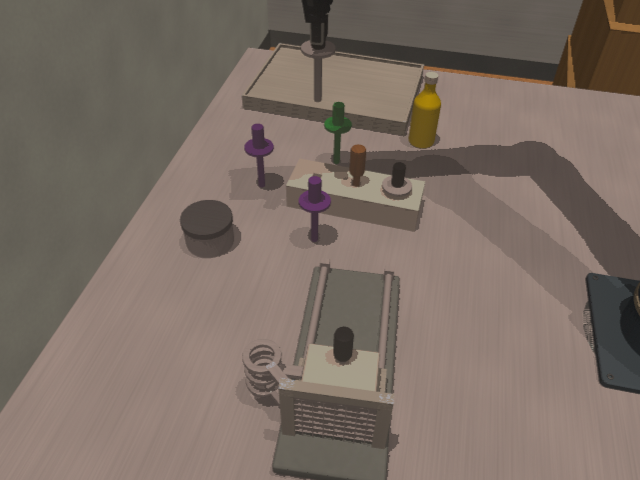

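```bash
python3 - <<'E'
from h import *
print(proj("side",[.635,-.2127,.226]),r.state()["q"])
e=np.array([.608,.2385])
o=None
c=[(np.abs(np.array(q)-r.state()["q"]).max(),y,q) for y in([0,1,0],[0,-1,0],[1,1,0],[-1,-1,0],[1,0,0],[-1,0,0]) if (q:=r.solve_ik([*e,.36],ori(y))) is not None]
for x in c: print(round(x[0]),x[1],np.round(x[2]))
E
```

```text
[317.53999976 101.03584514] [ 49.54279734  45.76657875 -80.91371142  71.11945291  45.40040651
  96.9308009   69.32290843]
39 [0, 1, 0] [ 10.  42. -76.  74.  40.  93.  31.]
200 [0, -1, 0] [  -5.   30.  -37.   75.   18.   81. -131.]
78 [1, 1, 0] [  7.  38. -66.  74.  34.  89.  -9.]
191 [-1, -1, 0] [ -59.   46.   78.   77.  -45.   91. -121.]
119 [1, 0, 0] [  4.  35. -56.  74.  28.  85. -49.]
48 [-1, 0, 0] [ 12.  46. -84.  74.  46.  97. 117.]
```

```bash
python3 - <<'E'
from h import *
e=np.array([.608,.2385])
r.move_pose([*e,.36],ori([0,1,0]));st()
r.movel([*e,.26],feed=.15);st()
s=r.get_image("side");t=r.get_image("top")
crop("side","pics/j.png",190,230,200,150,4,s)
crop("top","pics/k.png",70,160,200,150,4,t)
f=lambda X:np.round((proj("side",X)-[190,230])*4)
ft=lambda X:np.round((proj("top",X)-[70,160])*4)
p=r.state()["eef_pos"]
print("tip exp",f([p[0],p[1],p[2]-.1325]),ft([p[0],p[1],p[2]-.1325]),"eye exp",f([*e,.103]),ft([*e,.103]), "tcp",f(p),ft(p))
E
```

```text
t17.19 [0.6089 0.2369 0.3597] F [ 0.5  0.  -3.2] w0.0222
 t18.01 [0.6082 0.2388 0.261 ] F [ 0.4  1.8 -2.1] w0.0228
tip exp [282. 452.] [301. 307.] eye exp [288. 494.] [321. 311.] tcp [254. 192.] [182. 288.]
```

View pics/j.png

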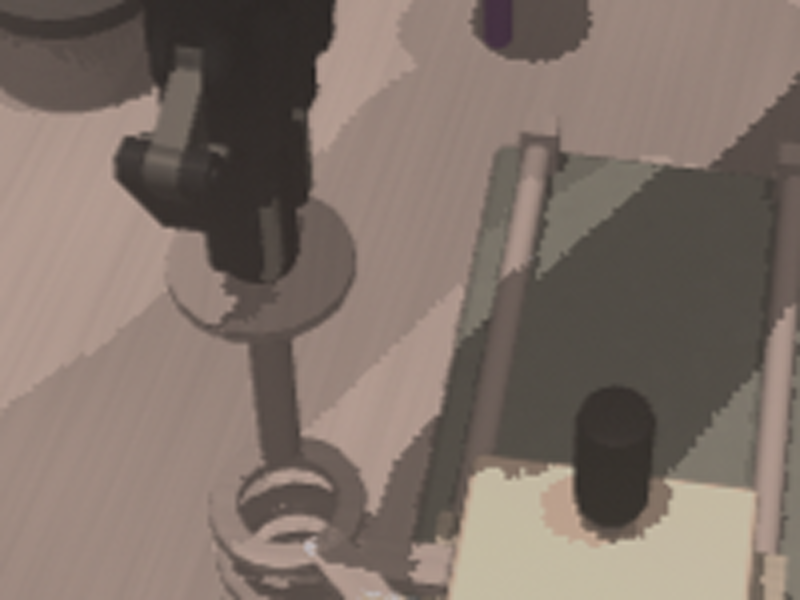

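View pics/k.png

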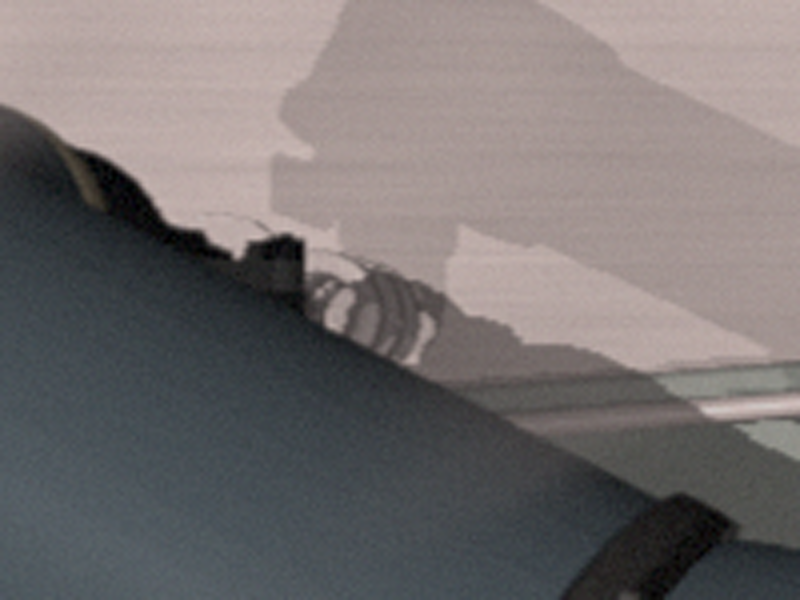

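The tip at crop (280,460) sits over the ring, whose centre is at about (288,504). That is within about 3 mm of the predicted positions, and the clearance is 10 mm. Lowering with force checks.

```bash
python3 - <<'E'
from h import *
e=np.array([.608,.2385])
z=.26
ok=True
for z in [.235,.22,.21,.2,.185,.17,.155,.146]:
    r.movel([*e,z],feed=.08)
    F=np.array(r.state()["contact_force"]); st(z)
    if np.linalg.norm(F-[0,0,-2.5])>9: ok=False;print("contact");break
s=r.get_image("side");crop("side","pics/l.png",190,250,200,150,4,s)
E
```

```text
0.235 t18.57 [0.6078 0.2383 0.2343] F [ 0.1 -0.  -1.8] w0.0227
0.22 t18.90 [0.6079 0.2382 0.2193] F [-0.3  0.3 -4.1] w0.0222
0.21 t19.18 [0.6078 0.2382 0.2093] F [ 0.3 -0.2 -2.6] w0.0226
0.2 t19.45 [0.6078 0.2382 0.1993] F [ 0.3  0.1 -1.4] w0.0225
0.185 t19.78 [0.6078 0.2382 0.1842] F [ 0.2 -0.3 -2.7] w0.0228
0.17 t20.12 [0.6078 0.2382 0.1692] F [-0.5  0.8 -2.7] w0.0223
0.155 t20.46 [0.6078 0.2382 0.1543] F [ 0.1  0.1 -3.1] w0.0225
0.146 t20.73 [0.6079 0.2382 0.1454] F [-0.1 -0.3 -1.9] w0.0225
```

View pics/l.png

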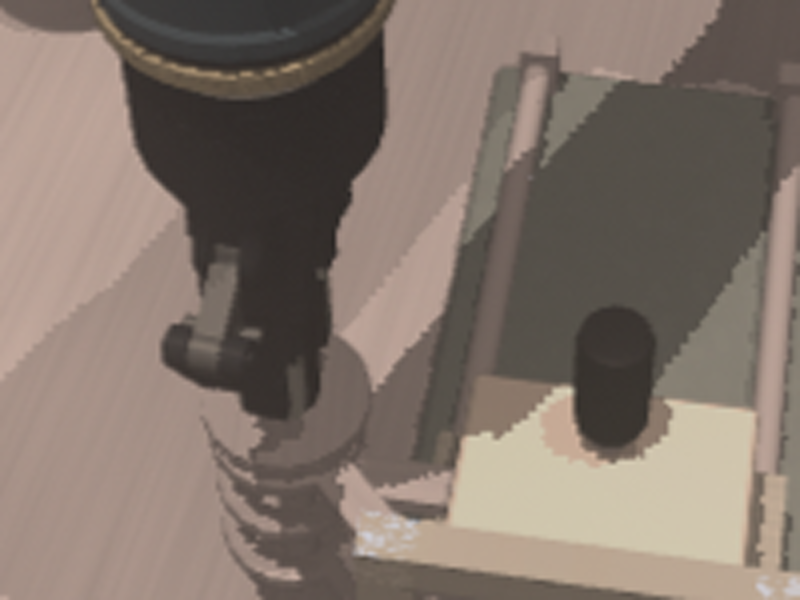

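```bash
python3 - <<'E'
from h import *
e=np.array([.608,.2385])
for z in np.arange(.1445,.134,-.0015):
    r.movel([*e,z],feed=.04); st(z)
    if r.state()["contact_force"][2]>4: break
r.open();st("open")
r.movel([*e,.19],feed=.1);st()
r.movel([*e,.30],feed=.2);st()
q=np.array(r.state()["q"])
r.move_pose([.6,0.02,.33],ori([0,1,0]));st()
s=r.get_image("side");crop("side","pics/m.png",190,250,200,150,4,s)
s=r.get_image("top");crop("top","pics/n.png",70,180,200,150,4,s)
E
```

```text
0.1445 t21.02 [0.608  0.2385 0.1446] F [-0.3  0.  -2.8] w0.0225
0.143 t21.27 [0.608  0.2385 0.1429] F [ 0.2 -0.3 -2.7] w0.0229
0.1415 t21.52 [0.608  0.2384 0.1414] F [-0.4 -0.5 -2.4] w0.0228
0.13999999999999999 t21.77 [0.6081 0.2387 0.1405] F [-2.2 -0.1  3.6] w0.0227
0.13849999999999998 t22.02 [0.6081 0.2388 0.1404] F [-3.5 -3.7 15.3] w0.0226
open t22.66 [0.608  0.2386 0.1384] F [-0.1 -1.1  0.2] w0.0855
 t23.32 [0.6081 0.2383 0.1901] F [ 0.1 -1.2 -0.7] w0.0856
 t24.02 [0.6079 0.2379 0.2986] F [ 0.1 -0.5 -0.8] w0.0853
 t24.91 [0.5998 0.0213 0.3295] F [1.1 1.5 0.5] w0.0853
```

View pics/m.png

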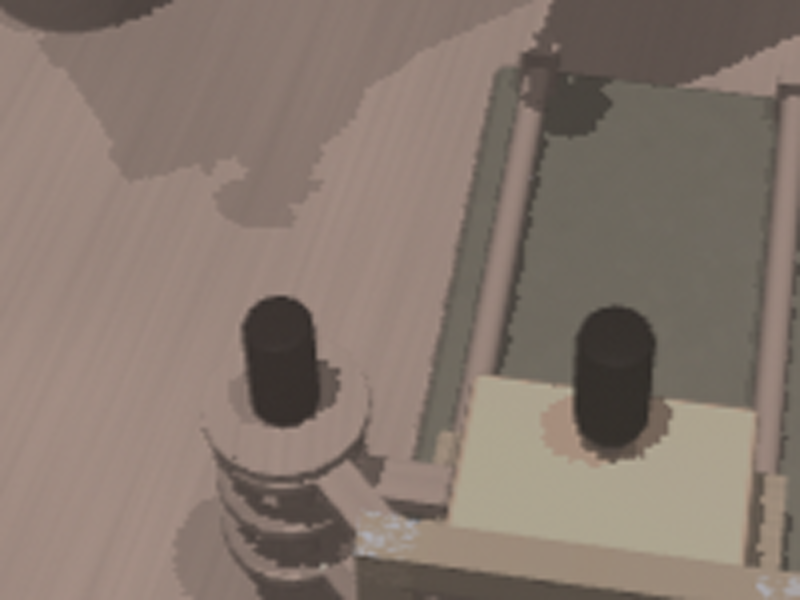

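View pics/n.png

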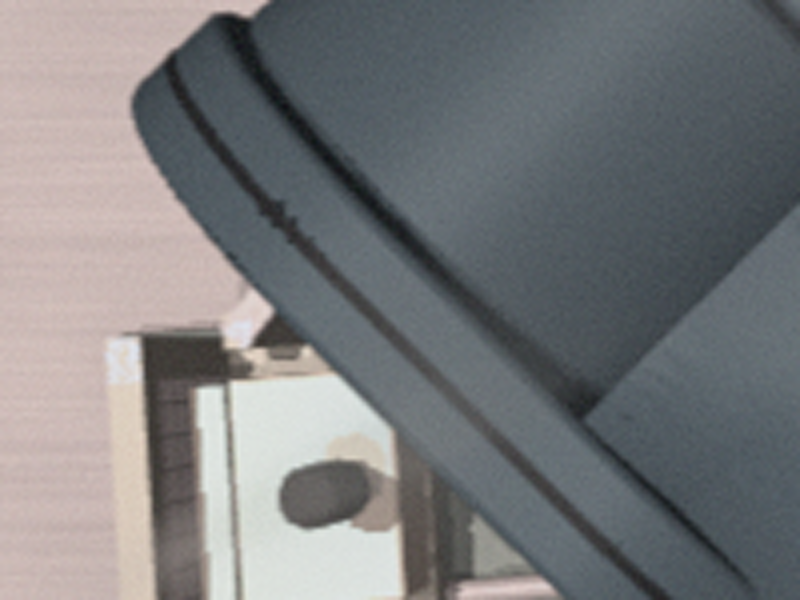

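The pin stands upright with its grip top at crop (279,325) and its collar flat on the top eye. The eyes are stacked, the pusher is home, and the arm is clear.

```bash
python3 - <<'E'
from h import *
f=ray("side",(190+279/4,250+325/4),.160);print("grip top",f)
st();r.hand_in()
E
```

```text
grip top [0.60629671 0.24200125 0.16      ]
 t25.01 [0.5998 0.0222 0.3298] F [ 0.  -0.2 -0.5] w0.0856
the job is handed in; nothing more can be done
```

The job is handed in at about 25 s. The long pin is standing through the eyes and the pusher is home; `hand_in` reports no verdict, so this rests on my own checks.

- **Pusher:** I gripped the knob and slid it about 62 mm until the force rose to about 14 N sideways at the stop. The later pictures show the three eyes stacked.
- **Pin:** I took the long pin, the one with its collar high above the rack, and lowered it through the eyes with no side contact. The collar met the top eye at a tool height of 140.5 mm, matching the expected 140.5 mm. I then opened the gripper and moved the arm away.
- **Last checks:** The side view shows the pin upright, its collar flat on the top eye. The side view puts the grip top within about 4 mm of the eyes' centre line, against the 18 mm allowed.
- **Disagreement and gap:** The two cameras differed by about 5 mm on the top eye's y position, so I used the mean, which also agreed with the knob's home position. In the last top picture the arm hid the pin, so the final check rests on the side view and the force readings.

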